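# Load the fork bracket and hold its bolt head

### The arm

A 6-joint arm with a two-finger parallel gripper is mounted at the origin on the work surface. World frame = base frame: x ahead of the robot, y to its left, z up, the work surface at z = 0. Lengths are in m, angles in rad, forces in N, time in s.
With the tool pointing down it reaches from about 0.35 to 0.775 m from the base axis. Payload 7.3 kg.
Tool frame: the origin (TCP) lies on the centre line of the jaws, within the pads' length; the fingertips stand 17 mm ahead of it and the grasp point (between the pads) lies 2 mm behind it (robot.tip_extent is the distance from the TCP to the fingertips, in m); z points along the fingers, y is the line along which they close (so a half turn about z gives the same grasp; the last joint's range is limited). The gripper opens to 92 mm and grips with 3 to 60 N. Pads are 19 mm wide; open, the fingers measure 130 mm over their backs; the gripper's body (75 mm by 190 mm) begins 47 mm behind the grasp point.
Start: joints at [1.006, 0.342, 1.524, -0, 1.275, -0.146], TCP at [0.213, 0.48, 0.244] pointing down, gripper open.
Joint ranges: [-2.53, 2.53], [-0.77, 2.02], [0.04, 2.7], [-1, 4.14], [0.28, 2.66], [-3.11, 3.11]. Speed limits (rad/s): [2.57, 2.57, 3.14, 3.14, 3.14, 3.14].

### API

Orientations are given as [roll, pitch, yaw] about the fixed x, y, z axes, in that order (R = Rz(yaw) Ry(pitch) Rx(roll)).
In Python, from cell import robot gives the robot as it stands.
- The arm moves only by the tool step_arm, never from a script. Its argument "motion" is a list of rows, each a list of 2 entries, a list of its own where there are three numbers: the shift along the tool's x, y, z in units of 60 mm (1.0 is 60 mm), then the turn about the tool's z in rad. In form: [[[x, y, z], spin], ...]. A call has 1 to 10 rows; each row is the pose to reach, as a shift and turn from the pose commanded when the call began, along the tool's axes at that moment; what a row does not reach only later rows make up. A row lasts 1/8 s, in which the tool goes at most 62.5 mm and 10.7 degrees, less where a joint would pass 70% of its speed; a pose out of reach is approached as far as the arm can. A call with a gripper value outside its range is refused whole. "hand" is the closure in counts, from 0 (fully open) to 255 (shut), set as the call begins (left out, the last holds). The fingers move at their own pace and stop on an object; "squeeze" is the grip in N (left out, the last holds). Time passes only in rows, so rows that repeat a pose let the fingers close. It gives the time, the measured TCP pose, the force, the opening and the grip force at its end, in the units of the state.
- robot.observe(): the state, without advancing time (a new reading comes with each control period).
- robot.read_camera(name): name is "side" or "top" or "wrist"; returns a dict with "pixels" (384x512x3 uint8, red, green, blue), "intrinsics" (3x3 intrinsics, pixels), "k1" (the pictures are not rectified: a ray, as slopes to the right and down, at radius r is drawn at 1 + k1 r^2 times it, then the intrinsics apply), "xyz" and "rotation" of the camera in the world; the wrist camera has in their place "T_tool_cam" (4x4, takes a point from camera to tool coordinates, whose origin is the TCP and whose axes are the flange's). Camera axes: x right, y up, looking along -z (the intrinsics and any distortion apply to the point x, -y, -z); pixel columns grow to the right and rows downward; lengths in m; the calibration is good to about 2 mm. A picture is of the moment at which its call begins: read the wrist's pose just before it. There is no depth.
- robot.hand_in(): hands the job in; it is judged then, once.
The state is a dict: "time": time; "qpos": joint angles; "qvel": joint speeds; "joint_efforts": joint torques, N m; "tool_pos": TCP position; "tool_rot": TCP orientation; "contact_force": force on the tool from outside, world axes, zero at the start; "torque": the same for the moment, N m; "opening": finger opening in m; "grip_force": force on a finger pad.
Only numpy, scipy, OpenCV 4.12 (cv2) and the standard library are available. Lean on these libraries where they do the work, as an engineer would, in place of code of your own. Each camera call takes 0.05 s, during which the arm holds its last target. There are 200 camera calls.

### The job

Hang the wooden tote by its dowel handle on the two prongs of the fork bracket, keeping it upright, and let go so that its weight pulls the bracket down to the bottom of its slot. Then reach down from above into the narrow gap behind the bracket, grasp the bolt's flat-sided head, square it up so that its two flats stand upright, and hold it there against the sprung spanner: finish while still gripping the head, not letting go. Leave the other things on the bench where they are.

Things in the scene. Friction and masses are not known exactly. Their poses are not given: they have to be found in the camera images.
- stand: Fixed plywood stand. Origin on the bench below its front rail's front face; x points away from the prongs (which stick out along -x, to the robot), z up. Rail 12 mm thick, 120 wide (y), top 224 mm high. Behind it a gap 42 mm wide (x 12 to 54 mm), open above and at both y ends, filled below 116 mm; then a back board 18 mm thick, 170 wide, 224 high. Base x -43 to 133, y +-100, 16 thick.
- seat (a point): Where the handle should hang: midway between the fork bracket's two prongs, level with their top at its lowest, 110 mm before the rail; axes as the stand's. Prongs: round steel bars 10 mm thick at y +-26 mm, sloping down 12 mm from the rail to here, then turned up to tips 20 mm further out (-x), whose tops are 20 mm above this point. It rides down with the bracket.
- bracket (a joint): How far the bracket has slid down its slot, m: 0 = up (start), 0.012 = bottom. A light spring holds it up (1 N at the start, 2 N at the bottom); the hung tote's weight takes it to the bottom.
- bolt (a joint): Turn of the bolt from square, rad: 0 = the two flats of its head stand upright (and the spanner on its nut is level), 0.25 = as it starts, against its stop, where a spring on the spanner keeps pulling it with about 0.05 N m. It cannot go below 0. Two fingers that close across the flats square it up by squeezing firmly (about 20 N or more); let go, it turns back.
- bolt_head (a point): Flat-sided (T) steel bolt head in the gap, bolt axis along the stand's x. 11 mm thick (y, between flats), 30 tall (z), 18 long (x). Origin at its centre: 31 mm behind the rail's front face, 200 mm above the bench, 24 mm below the tops of rail and board; 10 mm from the rail (a 24 mm round collar lies between), 14 mm from the board. Axes as the stand's when square; it turns about x.
- tote_handle (a point): Middle of the loose wooden tote's round dowel handle, 120 mm above its underside; 16 mm diameter, along the tote's y, 130 mm free between the end boards. The tote: box 90 mm (x) by 150 (y) by 50 high, end boards 34 mm wide (x) up to 134 mm, 0.43 to 0.65 kg, 62 mm free between box rim and dowel; z up.
- tote: The tote itself; origin at the centre of its underside, axes as above.
- offcut_a: Bystander, to be left alone: softwood block 95 x 42 x 34 mm; origin under its centre.
- offcut_b: Bystander, to be left alone: brown wood block 120 x 50 x 30 mm; origin under its centre.
- offcut_c: Bystander, to be left alone: softwood block 70 x 45 x 45 mm; origin under its centre.
- jar: Bystander, to be left alone: glass jar, 60 mm diameter, 75 mm high; origin under its centre.
- screwdriver: Bystander, to be left alone: screwdriver lying down, handle to its -x.
- hammer: Bystander, to be left alone: hammer lying down, handle to its -x.
- brush: Bystander, to be left alone: brush lying down, handle to its -x.
Mind the look-alikes: they are no part of the job. There is more than one size of the tote; the job needs the smaller.

How it is judged:
On the way, in this order (a step that is already met when the one before it is completed fails the run):
1. the tote hangs on the prongs by its handle, let go, and has pulled the bracket down to the bottom of its slot (value of joint bracket above 0.009 m and distance between tote_handle and seat below 0.04 m and contact force between each of the fingers, the arm and tote below 0.1 N), for 0.3 s.
2. the fingers hold the bolt head with its flats upright (value of joint bolt below 0.09 rad and contact force between the fingers and bolt above 3 N and distance between the grasp point and bolt_head below 0.02 m), for 0.2 s.
At the end, for the whole second after the job is handed in: Tote hangs untouched, at rest (under 50 mm/s), within 0.3 rad of upright, handle within 40 mm of the seat, bracket at least 9 mm down; fingers still grip the bolt head (over 3 N, grasp point within 20 mm of its centre), flats within 0.09 rad of upright (all of step 1 and all of step 2 and linear speed of tote below 0.05 m/s and angle between tote's own z axis and vertical below 0.3 rad); the arm keeps its last pose, push and grip.
It fails at once if a bystander on the bench is moved by more than 30 mm (distance of any of offcut_a, offcut_b, offcut_c, jar, screwdriver, hammer, brush from where it was at the start of the episode above 0.03 m).
It fails at once if the tote is tipped by more than 0.7 rad (angle between tote's own z axis and vertical above 0.7 rad).
It also fails if it takes over 51 s, if anything falls off the work surface, if the arm or the gripper's body presses on something with over 40 N, if the wrist force passes 120 N, or if a joint passes its speed limit or range.

## Working session

There is one attempt and no reset: what is moved stays moved. The work goes in short steps, Python scripts to look and compute and a tool call to move; the robot and the scene stay as the last step left them, time stands still between calls to the robot, and variables do not carry over. Pictures are saved under pics/ and viewed, at most 10 in all, crops included, and the job is handed in when it is done.

Besides the shell and the picture viewer there is one more tool, called after ">>>" in YAML: its name, and indented under it one key for each argument. step_arm: Moves the arm, as the interface text tells. Its arguments: {"type":"object","properties":{"motion":{"type":"array"},"hand":{"type":"number"},"squeeze":{"type":"number"}},"required":["motion"]}

```bash
mkdir -p pics; cat > h.py <<'E'
import numpy as np, cv2
from scipy.spatial.transform import Rotation as R
from cell import robot
def cam(name):
    s=robot.observe(); c=robot.read_camera(name)
    if 'T_tool_cam' in c:
        T=np.eye(4); T[:3,:3]=R.from_euler('xyz',s['tool_rot']).as_matrix(); T[:3,3]=s['tool_pos']
        W=T@np.array(c['T_tool_cam'])
        c['xyz'],c['rotation']=W[:3,3],W[:3,:3]
    c['rotation']=np.array(c['rotation']).reshape(3,3); c['xyz']=np.array(c['xyz'])
    return c
def ray(c,u,v):
    K=np.array(c['intrinsics']); d=np.array([(u-K[0,2])/K[0,0],(v-K[1,2])/K[1,1]]); p=d.copy()
    for _ in range(20): p=d/(1+c['k1']*(p@p))
    return c['rotation']@np.array([p[0],-p[1],-1])
def onz(c,u,v,z):
    r=ray(c,u,v); return c['xyz']+r*(z-c['xyz'][2])/r[2]
def proj(c,P):
    q=c['rotation'].T@(np.array(P)-c['xyz']); p=np.array([q[0],-q[1]])/-q[2]; p=p*(1+c['k1']*(p@p)); K=np.array(c['intrinsics'])
    return np.array([K[0,0]*p[0]+K[0,2],K[1,1]*p[1]+K[1,2]])
def tri(c1,p1,c2,p2):
    a,b=ray(c1,*p1),ray(c2,*p2); a/=np.linalg.norm(a); b/=np.linalg.norm(b)
    t=np.linalg.lstsq(np.c_[a,-b],c2['xyz']-c1['xyz'],rcond=None)[0]
    A,B=c1['xyz']+a*t[0],c2['xyz']+b*t[1]; return (A+B)/2,np.linalg.norm(A-B)
def save(c,f,s=1.5): cv2.imwrite('pics/'+f,cv2.resize(c['pixels'][:,:,::-1],None,fx=s,fy=s))
E
python3 - <<'E'
from h import *
import pickle
print(robot.observe())
d={}
for n in ('side','top','wrist'):
    c=cam(n); d[n]=c; save(c,n+'0.png'); print(n,c['xyz'],c['rotation'].round(3).tolist(),c['intrinsics'],c['k1'])
pickle.dump(d,open('c0.pkl','wb'))
E
```

```text
{'time': 0.0, 'qpos': array([ 1.00598380e+00,  3.42696253e-01,  1.52502763e+00, -2.81563133e-05,
        1.27540563e+00, -1.46015679e-01]), 'qvel': array([ 0.00140946, -0.00097555, -0.00033407, -0.00141618, -0.00067798,
       -0.00111964]), 'joint_efforts': array([-1.08337135e-03, -4.31255758e+01, -2.44209892e+01,  7.15199788e-02,
        5.63196768e-02, -1.09551365e-04]), 'tool_pos': array([0.21328092, 0.47929818, 0.24305498]), 'tool_rot': array([-3.14006823e+00, -1.96971858e-04,  2.72280387e+00]), 'contact_force': array([-0.52834187, -0.64275842, -0.01371221]), 'torque': array([ 0.02751369,  0.00386679, -0.00285852]), 'grip_force': 0.0, 'opening': 0.09225890162407949}Traceback (most recent call last):
  File "<stdin>", line 6, in <module>
  File "h.py", line 10, in cam
    c['rotation']=np.array(c['rotation']).reshape(3,3); c['xyz']=np.array(c['xyz'])
                  ~~~~~~~~~~~~~~~~~~~~~~~~~~~~~~~^^^^^
ValueError: cannot reshape array of size 3 into shape (3,3)
```

Camera rotation is given as roll/pitch/yaw.

```bash
python3 - <<'E'
s=open('h.py').read()
s=s.replace("    c['rotation']=np.array(c['rotation']).reshape(3,3);","    c['rotation']=np.array(c['rotation'])\n    if c['rotation'].size==3: c['rotation']=R.from_euler('xyz',c['rotation']).as_matrix()\n   ")
open('h.py','w').write(s)
E
python3 - <<'E'
from h import *
import pickle
d={}
for n in ('side','top','wrist'):
    c=cam(n); d[n]=c; save(c,n+'0.png'); print(n,c['xyz'],c['rotation'].round(3).tolist(),np.array(c['intrinsics']).tolist(),c['k1'])
pickle.dump(d,open('c0.pkl','wb'))
E
```

```text
side [-0.23038792 -1.26878413  0.96799313] [[0.863, 0.224, -0.452], [-0.504, 0.429, -0.75], [0.025, 0.875, 0.483]] [[491.90337821446127, 0.0, 264.6340073562598], [0.0, 491.90337821446127, 196.21999540730172], [0.0, 0.0, 1.0]] -0.1345009216489762
top [0.36915709 0.02604664 1.34309729] [[-0.001, 0.988, -0.154], [-1.0, -0.002, -0.007], [-0.007, 0.154, 0.988]] [[406.62275516899456, 0.0, 249.027585320839], [0.0, 406.62275516899456, 185.9206634012706], [0.0, 0.0, 1.0]] 0.011498684437164163
wrist [0.15339955 0.50682209 0.38488034] [[0.406, -0.886, -0.224], [0.914, 0.393, 0.101], [-0.002, -0.246, 0.969]] [[288.7933401764958, 0.0, 258.218442676666], [0.0, 288.7933401764958, 193.77307635965272], [0.0, 0.0, 1.0]] -0.04864637418055362
```

View pics/top0.png

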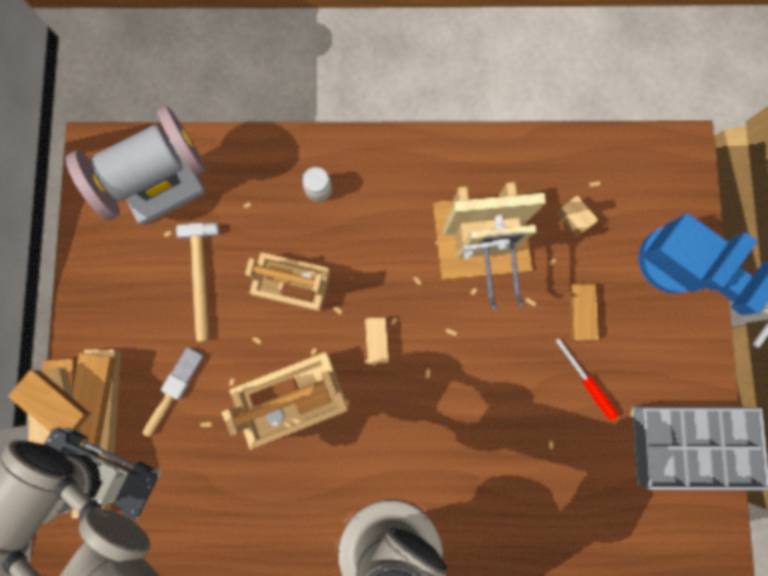

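View pics/side0.png

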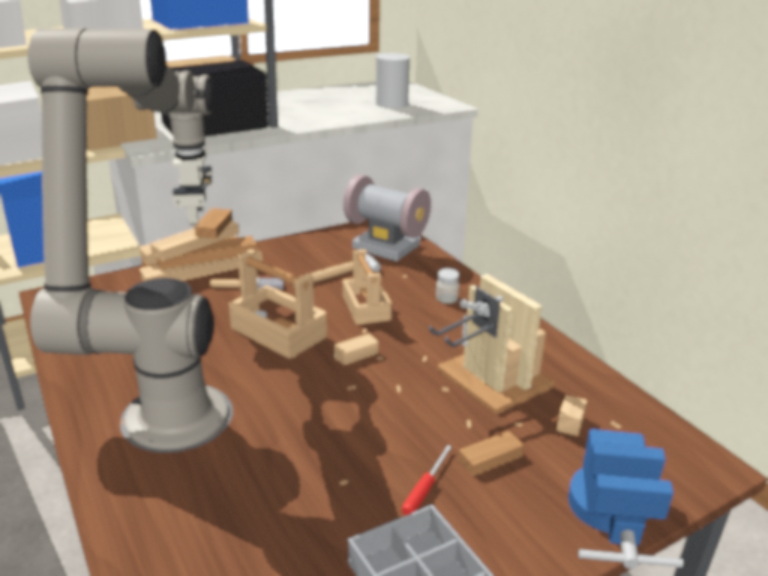

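```bash
python3 - <<'E'
from h import *
import pickle
d=pickle.load(open('c0.pkl','rb'));c=d['top']
im=c['pixels'][:,:,::-1]
a=cv2.resize(im[160:212,160:225],None,fx=6,fy=6,interpolation=cv2.INTER_CUBIC)
b=cv2.resize(im[120:212,285:365],None,fx=5,fy=5,interpolation=cv2.INTER_CUBIC)
o=np.zeros((460,800,3),np.uint8); o[:312,:390]=a; o[:460,395:795]=b
cv2.imwrite('pics/t1.png',o)
for P in [(257/1.5,270/1.5),(318/1.5,281/1.5)]: print(onz(c,*P,.12))
E
```

```text
[0.57797944 0.27167779 0.12      ]
[0.55509871 0.14714257 0.12      ]
```

View pics/t1.png

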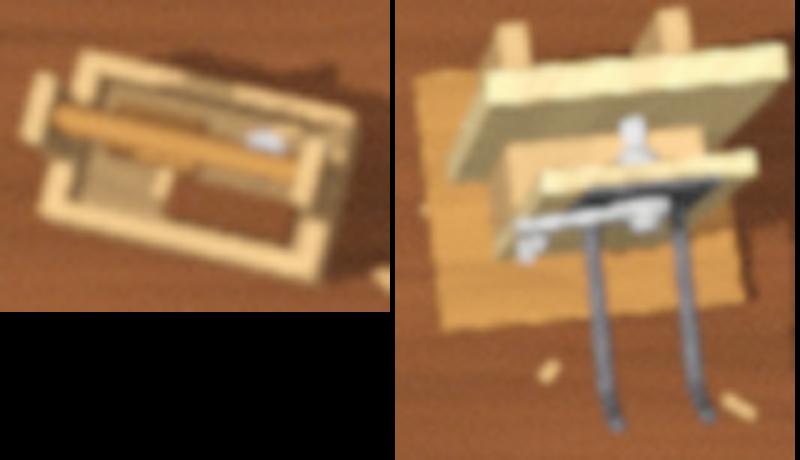

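```bash
python3 - <<'E'
from h import *
import pickle
d=pickle.load(open('c0.pkl','rb'));c=d['top']
A=lambda X,Y:(160+X/6,160+Y/6); B=lambda X,Y:(285+(X-395)/5,120+Y/5)
e1,e2=[onz(c,*A(*p),.12) for p in((60,115),(295,170))]
m=(e1+e2)/2; v=e1-e2; print('dowel',e1,e2,m,np.hypot(*v[:2]),np.degrees(np.arctan2(v[1],v[0])))
def line(p,q,z,n):
    a,b=onz(c,*B(*p),z),onz(c,*B(*q),z); v=a-b; print(n,a,b,(a+b)/2,np.hypot(*v[:2]),np.degrees(np.arctan2(v[1],v[0])))
line((540,185),(757,162),.224,'rail mid')
line((487,88),(786,60),.224,'board mid')
line((617,425),(708,413),.22,'tips')
line((443,330),(745,302),.016,'base front')
print(onz(c,*B(632,122),.215))
E
```

```text
dowel [0.58056939 0.27582674 0.12      ] [0.55203653 0.15572793 0.12      ] [0.56630296 0.21577734 0.12      ] 0.12344167436174745 76.63553725380736
rail mid [ 0.62504715 -0.14907592  0.224     ] [ 0.63795675 -0.27128137  0.224     ] [ 0.63150195 -0.21017865  0.224     ] 0.12288543368842243 96.03027214902026
board mid [ 0.68137268 -0.12048884  0.224     ] [ 0.69717606 -0.29009254  0.224     ] [ 0.68927437 -0.20529069  0.224     ] 0.170338374372727 95.32335264391025
tips [ 0.48980632 -0.18884961  0.22      ] [ 0.49642245 -0.23937079  0.22      ] [ 0.49311439 -0.2141102   0.22      ] 0.05095255014254596 97.46085701610696
base front [ 0.57486094 -0.11525069  0.016     ] [ 0.59320012 -0.31473554  0.016     ] [ 0.58403053 -0.21499312  0.016     ] 0.2003260700002641 95.25259169469078
[ 0.66366675 -0.20369196  0.215     ]
```

>>> step_arm:
  motion:
    - [[-1, -0.2, -0.4], 0.1]
    - [[-7.16, -1.62, -0.4], 1.386]
    - [[-7.16, -1.62, -0.4], 1.386]
    - [[-7.16, -1.62, -0.4], 1.386]
    - [[-7.16, -1.62, -0.4], 1.386]
    - [[-7.16, -1.62, -0.4], 1.386]
    - [[-7.16, -1.62, -0.4], 1.386]
    - [[-7.16, -1.62, -0.4], 1.386]
    - [[-7.16, -1.62, -0.4], 1.386]
    - [[-7.16, -1.62, -0.4], 1.386]

```text
time: 1.45
tool_pos: [0.5658, 0.2167, 0.2677]
tool_rot: [-3.141, -0.0, 1.341]
contact_force: [0.1, 0.3, 0.2]
opening: 0.0919
grip_force: 0.0
```

```bash
cat >> h.py <<'E'
def go(P,yaw):
    s=robot.observe(); M=R.from_euler('xyz',s['tool_rot']); y=s['tool_rot'][2]
    print('shift',(M.inv().apply(np.array(P)-s['tool_pos'])/.06).round(3),'spin',round((y-yaw+np.pi)%(2*np.pi)-np.pi,3))
E
python3 - <<'E'
from h import *
import pickle
s=robot.observe(); print(s['time'],s['tool_pos'],s['tool_rot'],s['qpos'])
d=pickle.load(open('c0.pkl','rb'))
c,sd=d['top'],d['side']
B=lambda X,Y:(285+(X-395)/5,120+Y/5)
c=cam('wrist'); save(c,'w1.png'); pickle.dump(c,open('w1.pkl','wb'))
print('pred dowel px*1.5',[ (proj(c,p)*1.5).round() for p in ([.5806,.2758,.12],[.552,.1557,.12])])
for a,b in (((617,425),(433,331)),((708,413),(449,344)),((632,122),(505,300))): print(tri(d['top'],B(*a),sd,(b[0]/1.5,b[1]/1.5)))
# zoom of the stand in side view
cv2.imwrite('pics/s1.png',cv2.resize(sd['pixels'][175:275,275:375,::-1],None,fx=6,fy=6,interpolation=cv2.INTER_CUBIC))
E
```

```text
1.45 [0.56576806 0.21673971 0.26769447] [-3.14110836e+00 -6.07390390e-05  1.34073389e+00] [2.39269094e-01 4.78276316e-01 1.24474411e+00 2.76391455e-04
 1.41897669e+00 4.69289657e-01]
pred dowel px*1.5 [array([389., 189.]), array([388., 365.])]
(array([ 0.49841736, -0.20009296,  0.17099345]), np.float64(0.007534498145541557))
(array([ 0.50449097, -0.25298041,  0.16763153]), np.float64(0.004821101314702808))
(array([ 0.67189848, -0.20923059,  0.20236266]), np.float64(0.010935569749334127))
```

View pics/w1.png

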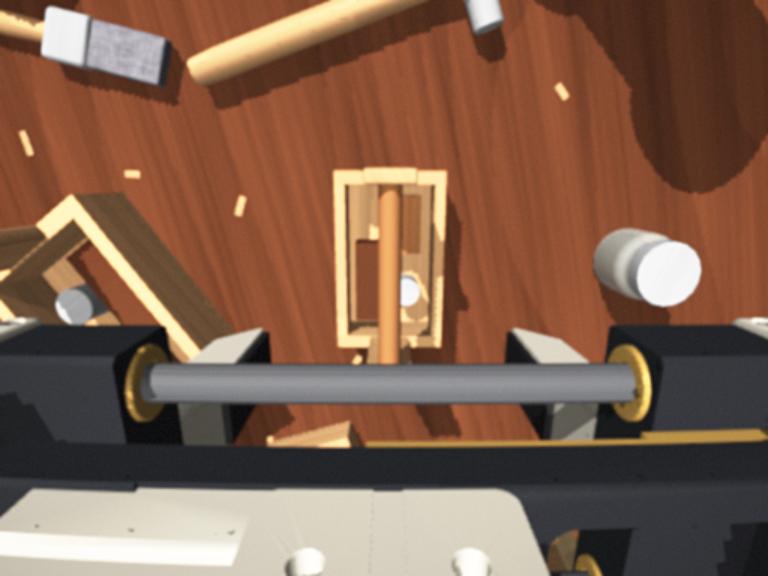

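View pics/s1.png

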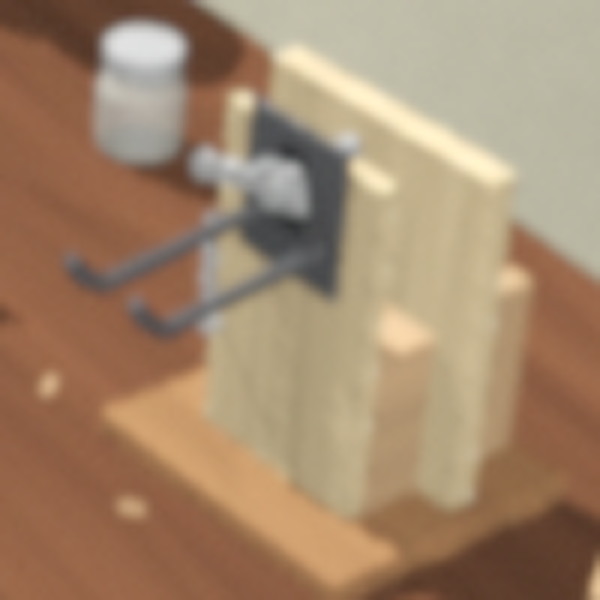

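```bash
python3 - <<'E'
from h import *
import pickle
d=pickle.load(open('c0.pkl','rb'));sd=d['side'];tp=d['top']
B=lambda X,Y:(285+(X-395)/5,120+Y/5); S=lambda X,Y:(275+X/6,175+Y/6)
for a,b in (((617,425),(74,262)),((708,413),(136,303)),((632,122),(347,140))): print(tri(tp,B(*a),sd,S(*b)))
O=np.array([.626,-.211]);y=.094
def w(x,yy,z): return [O[0]+x*np.cos(y)-yy*np.sin(y),O[1]+x*np.sin(y)+yy*np.cos(y),z]
for z in (.155,.16,.165,.17,.175):
  print(z,[( (proj(sd,w(-.125,q,z+.015))-[275,175])*6).round() for q in(.026,-.026)],[(proj(tp,w(-.125,q,z+.015))-[285,120])*5+[395,0] for q in(.026,-.026)])
for n,p in (('rail tl',(0,.06,.224)),('rail tr',(0,-.06,.224)),('board r',(.072,-.085,.224))): print(n,((proj(sd,w(*p))-[275,175])*6).round())
print(w(-.11,0,0),w(.031,0,.2))
go([.566,.216,.118],np.pi/2-.234)
E
```

```text
(array([ 0.49629658, -0.19798709,  0.17797311]), np.float64(0.004442453419838881))
(array([ 0.50176874, -0.24923844,  0.1803117 ]), np.float64(0.0019154315154795698))
(array([ 0.66529778, -0.20492413,  0.2095681 ]), np.float64(0.00047014342145200216))
0.155 [array([ 72., 274.]), array([136., 319.])] [array([614.07050585, 418.23994523]), array([703.42394509, 409.73574302])]
0.16 [array([ 73., 265.]), array([137., 311.])] [array([615.69210277, 417.28189041]), array([705.422496  , 408.74202988])]
0.165 [array([ 73., 257.]), array([137., 302.])] [array([617.32743977, 416.31572429]), array([707.43798657, 407.73990307])]
0.17 [array([ 74., 249.]), array([138., 294.])] [array([618.97669232, 415.34134335]), array([709.47063326, 406.72925519])]
0.175 [array([ 74., 240.]), array([138., 285.])] [array([620.6400389 , 414.35864232]), array([711.52065623, 405.70997701])]
rail tl [222.  92.]
rail tr [375. 186.]
board r [509. 168.]
[np.float64(0.5164856222621068), np.float64(-0.22132477935270506), 0] [np.float64(0.6568631428170426), np.float64(-0.20809028945514674), 0.2]
shift [-0.014  0.009  2.497] spin 0.004
```

>>> step_arm:
  motion:
    - [[-0.014, 0.01, 0.8], 0.004]
    - [[-0.014, 0.01, 1.6], 0.004]
    - [[-0.014, 0.01, 2.2], 0.004]
    - [[-0.014, 0.01, 2.5], 0.004]
    - [[-0.014, 0.01, 2.5], 0.004]

```text
time: 2.12
tool_pos: [0.5654, 0.2159, 0.1166]
tool_rot: [-3.139, 0.001, 1.336]
contact_force: [0.5, -0.3, -0.1]
opening: 0.0917
grip_force: 0.0
```

>>> step_arm:
  motion:
    - [[0, 0, 0], 0]
    - [[0, 0, 0], 0]
    - [[0, 0, 0], 0]
    - [[0, 0, 0], 0]
    - [[0, 0, 0], 0]
    - [[0, 0, 0], 0]
    - [[0, 0, 0], 0]
    - [[0, 0, 0], 0]
  hand: 255
  squeeze: 40

```text
time: 3.12
tool_pos: [0.5668, 0.2152, 0.1177]
tool_rot: [3.142, -0.0, 1.333]
contact_force: [0.8, -0.1, -0.4]
opening: 0.0164
grip_force: 0.0
```

```bash
python3 - <<'E'
from h import *
go([.566,.216,.205],1.337)
E
```

```text
shift [ 0.01  -0.016 -1.455] spin -0.004
```

>>> step_arm:
  motion:
    - [[0, 0, 0], 0]
    - [[0, 0, 0], 0]
    - [[0, 0, -0.3], 0]
    - [[0, 0, -0.8], 0]
    - [[0, 0, -1.2], 0]
    - [[0, 0, -1.45], 0]
    - [[0, 0, -1.45], 0]
    - [[0, 0, -1.45], 0]

```text
time: 4.12
tool_pos: [0.5662, 0.215, 0.2033]
tool_rot: [-3.139, 0.001, 1.333]
contact_force: [0.2, 0.7, -6.0]
opening: 0.0147
grip_force: 40.0
```

```bash
python3 - <<'E'
from h import *
y=.094; O=np.array([.626,-.211])
P=lambda x,z:[O[0]+x*np.cos(y),O[1]+x*np.sin(y),z]
go(P(-.27,.208),np.pi/2+y)
print(P(-.27,.2))
E
```

```text
shift [-8.132 -1.611 -0.066] spin -0.332
[np.float64(0.3571919819160803), np.float64(-0.23634264022936693), 0.2]
```

>>> step_arm:
  motion:
    - [[-0.15, -0.03, -0.07], 0]
    - [[-0.5, -0.1, -0.07], -0.03]
    - [[-1.0, -0.2, -0.07], -0.06]
    - [[-1.6, -0.32, -0.07], -0.1]
    - [[-2.2, -0.44, -0.07], -0.13]
    - [[-2.8, -0.55, -0.07], -0.16]
    - [[-3.4, -0.67, -0.07], -0.19]
    - [[-4.0, -0.79, -0.07], -0.22]
    - [[-4.6, -0.91, -0.07], -0.25]
    - [[-5.2, -1.03, -0.07], -0.28]

```text
time: 5.38
tool_pos: [0.432, -0.0746, 0.2089]
tool_rot: [-3.141, 0.0, 1.614]
contact_force: [0.9, 0.3, -4.4]
opening: 0.0151
grip_force: 40.0
```

```bash
python3 - <<'E'
from h import *
y=.094; O=np.array([.626,-.211])
P=lambda x,z:[O[0]+x*np.cos(y),O[1]+x*np.sin(y),z]
go(P(-.27,.208),np.pi/2+y)
E
```

```text
shift [-2.639 -1.362  0.015] spin -0.051
```

>>> step_arm:
  motion:
    - [[-0.55, -0.28, 0], -0.01]
    - [[-1.05, -0.54, 0], -0.02]
    - [[-1.55, -0.8, 0], -0.03]
    - [[-2.0, -1.03, 0], -0.04]
    - [[-2.35, -1.21, 0], -0.05]
    - [[-2.55, -1.32, 0], -0.05]
    - [[-2.64, -1.36, 0], -0.05]
    - [[-2.64, -1.36, 0], -0.05]
    - [[-2.64, -1.36, 0], -0.05]

```text
time: 6.5
tool_pos: [0.3585, -0.2345, 0.2089]
tool_rot: [3.141, -0.0, 1.663]
contact_force: [-0.4, -0.7, -4.5]
opening: 0.0153
grip_force: 40.0
```

```bash
python3 - <<'E'
from h import *
import pickle
c=cam('side'); pickle.dump(c,open('s2.pkl','wb')); w=cam('wrist'); pickle.dump(w,open('w2.pkl','wb'))
a=cv2.resize(c['pixels'][150:300,225:375,::-1],None,fx=2.7,fy=2.7,interpolation=cv2.INTER_CUBIC)
b=cv2.resize(w['pixels'][:264,120:380,::-1],None,fx=1.5,fy=1.5)
o=np.zeros((405,800,3),np.uint8); o[:a.shape[0],:405]=a[:, :405]; o[:396,408:798]=b
cv2.imwrite('pics/m2.png',o)
y=.094; O=np.array([.626,-.211])
P=lambda x,z:[O[0]+x*np.cos(y),O[1]+x*np.sin(y),z]
go(P(-.11,.206),np.pi/2+y); print(robot.observe()['tool_pos'])
E
```

```text
shift [-0.024  2.641  0.048] spin -0.001
[ 0.35855777 -0.23457405  0.20886364]
```

View pics/m2.png

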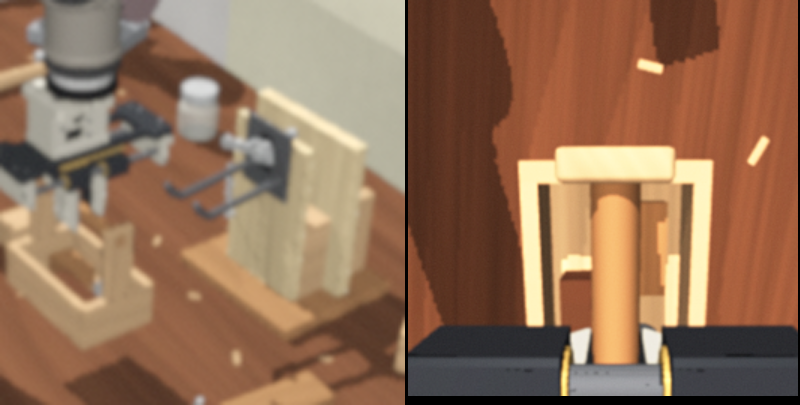

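>>> step_arm:
  motion:
    - [[0, 0.15, 0], 0]
    - [[0, 0.5, 0.02], 0]
    - [[0, 0.9, 0.03], 0]
    - [[0, 1.3, 0.03], 0]
    - [[0, 1.7, 0.03], 0]
    - [[-0.01, 2.1, 0.03], 0]
    - [[-0.02, 2.4, 0.03], 0]
    - [[-0.02, 2.6, 0.03], 0]
    - [[-0.02, 2.64, 0.03], 0]
    - [[-0.02, 2.64, 0.03], 0]

```text
time: 7.85
tool_pos: [0.5159, -0.2216, 0.2069]
tool_rot: [-3.141, -0.0, 1.663]
contact_force: [-0.4, 0.3, -4.8]
opening: 0.015
grip_force: 40.0
```

```bash
python3 - <<'E'
from h import *
import pickle
c=cam('side'); t=cam('top')
a=cv2.resize(c['pixels'][150:270,255:375,::-1],None,fx=3.4,fy=3.4,interpolation=cv2.INTER_CUBIC)[:405]
b=cv2.resize(t['pixels'][110:220,275:375,::-1],None,fx=3.68,fy=3.68,interpolation=cv2.INTER_CUBIC)[:405,:368]
o=np.zeros((405,800,3),np.uint8); o[:,:a.shape[1]]=a; o[:,430:430+b.shape[1]]=b
cv2.imwrite('pics/m3.png',o)
y=.094; O=np.array([.626,-.211])
go([O[0]-.11*np.cos(y),O[1]-.11*np.sin(y),.15],np.pi/2+y)
E
```

```text
shift [0.006 0.014 0.952] spin -0.002
```

View pics/m3.png

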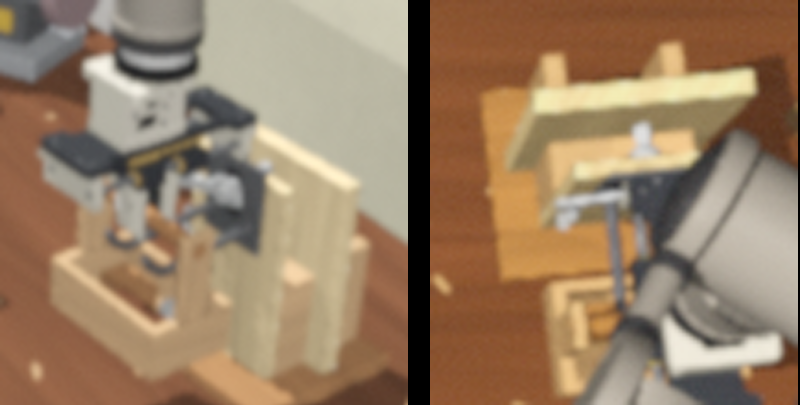

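>>> step_arm:
  motion:
    - [[0.006, 0.0, 0.2], 0]
    - [[0.006, 0.0, 0.35], 0]
    - [[0.006, 0.0, 0.45], 0]
    - [[0.006, 0, 0.53], 0]
    - [[0.006, 0, 0.56], 0]
    - [[0.006, 0, 0.56], 0]
    - [[0.006, 0, 0.56], 0]

```text
time: 8.82
tool_pos: [0.5163, -0.2214, 0.1738]
tool_rot: [3.141, 0.0, 1.663]
contact_force: [0.5, 0.2, -3.7]
opening: 0.0145
grip_force: 40.0
```

>>> step_arm:
  motion:
    - [[0, 0, 0.03], 0]
    - [[0, 0, 0.06], 0]
    - [[0, 0, 0.08], 0]
    - [[0, 0, 0.08], 0]
    - [[0, 0, 0.08], 0]

```text
time: 9.45
tool_pos: [0.5163, -0.2215, 0.1688]
tool_rot: [3.141, 0.0, 1.663]
contact_force: [2.2, 0.7, -3.5]
opening: 0.0149
grip_force: 40.0
```

>>> step_arm:
  motion:
    - [[0, 0.03, 0.02], 0]
    - [[0, 0.05, 0.05], 0]
    - [[0, 0.05, 0.07], 0]
    - [[0, 0.05, 0.07], 0]
    - [[0, 0.05, 0.07], 0]

```text
time: 10.07
tool_pos: [0.5192, -0.2211, 0.1645]
tool_rot: [3.141, -0.0, 1.663]
contact_force: [1.2, 0.1, -3.3]
opening: 0.0152
grip_force: 40.0
```

>>> step_arm:
  motion:
    - [[0, 0, 0], 0]
    - [[0, 0, 0], 0]
    - [[0, 0, 0], 0]
    - [[0, 0, 0], 0]
    - [[0, 0, 0], 0]
    - [[0, 0, 0], 0]
  hand: 160

```text
time: 10.82
tool_pos: [0.5191, -0.2211, 0.1645]
tool_rot: [3.142, -0.0, 1.663]
contact_force: [-0.4, 0.3, -0.2]
opening: 0.0338
grip_force: 0.0
```

```bash
python3 - <<'E'
from h import *
c=cam('side'); t=cam('wrist')
a=cv2.resize(c['pixels'][150:270,255:375,::-1],None,fx=3.4,fy=3.4,interpolation=cv2.INTER_CUBIC)[:405]
b=cv2.resize(t['pixels'][:264,120:370,::-1],None,fx=1.5,fy=1.5,interpolation=cv2.INTER_CUBIC)
o=np.zeros((405,800,3),np.uint8); o[:,:a.shape[1]]=a; o[:b.shape[0],420:420+b.shape[1]]=b
cv2.imwrite('pics/m4.png',o)
E
```

```text
(no output)
```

View pics/m4.png

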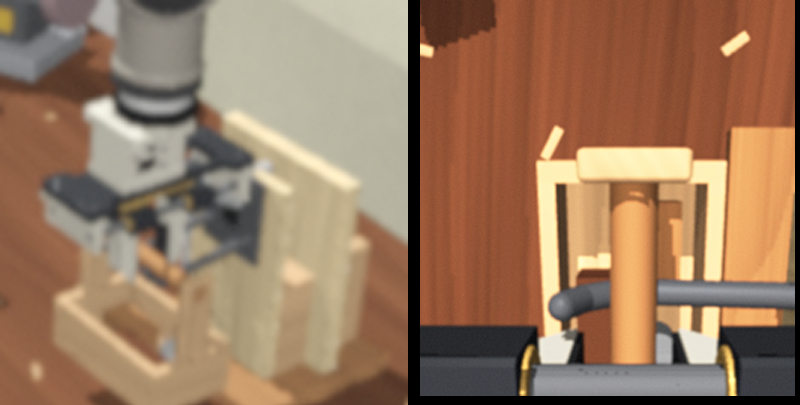

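>>> step_arm:
  motion:
    - [[0, 0, -0.2], 0]
    - [[0, 0, -0.5], 0]
    - [[0, 0, -1.0], 0]
    - [[0, 0, -1.6], 0]
    - [[0, 0, -2.2], 0]
    - [[0, 0, -2.5], 0]
    - [[0, 0, -2.5], 0]

```text
time: 11.8
tool_pos: [0.5196, -0.2214, 0.3167]
tool_rot: [3.138, 0.002, 1.663]
contact_force: [-0.6, 0.3, -1.1]
opening: 0.0342
grip_force: 0.0
```

```bash
python3 - <<'E'
from h import *
go([.657,-.208,.30],.094); print(robot.observe()['contact_force'])
E
```

```text
shift [0.012 2.3   0.285] spin 1.569
[-0.63114685  0.30712068 -1.08412257]
```

>>> step_arm:
  motion:
    - [[0, 0.4, 0.0], 0.17]
    - [[0, 0.9, 0.1], 0.35]
    - [[0, 1.4, 0.2], 0.53]
    - [[0, 1.8, 0.28], 0.71]
    - [[0.01, 2.1, 0.28], 0.89]
    - [[0.01, 2.3, 0.28], 1.07]
    - [[0.01, 2.3, 0.28], 1.25]
    - [[0.01, 2.3, 0.28], 1.43]
    - [[0.01, 2.3, 0.28], 1.57]
    - [[0.01, 2.3, 0.28], 1.57]

```text
time: 13.05
tool_pos: [0.6562, -0.2078, 0.2965]
tool_rot: [-3.141, 0.002, 0.094]
contact_force: [0.2, 0.2, -0.4]
opening: 0.0341
grip_force: 0.0
```

```bash
python3 - <<'E'
from h import *
import pickle
s=robot.observe(); print(s['tool_pos'],s['tool_rot'])
c=cam('wrist'); save(c,'w5.png'); pickle.dump(c,open('w5.pkl','wb'))
y=.094;O=np.array([.626,-.211])
w=lambda x,yy,z:[O[0]+x*np.cos(y)-yy*np.sin(y),O[1]+x*np.sin(y)+yy*np.cos(y),z]
for n,p in (('head top',(.031,0,.215)),('rail back corners',(.012,.06,.224)),('',(.012,-.06,.224)),('board front',(.054,.085,.224)),('',(.054,-.085,.224))): print(n,(proj(c,w(*p))*1.5).round())
E
```

```text
[ 0.65620027 -0.20775942  0.29652771] [-3.14057256e+00  1.66232789e-03  9.40888554e-02]
head top [389. 306.]
rail back corners [276. 345.]
 [502. 345.]
board front [221. 267.]
 [557. 267.]
```

View pics/w5.png

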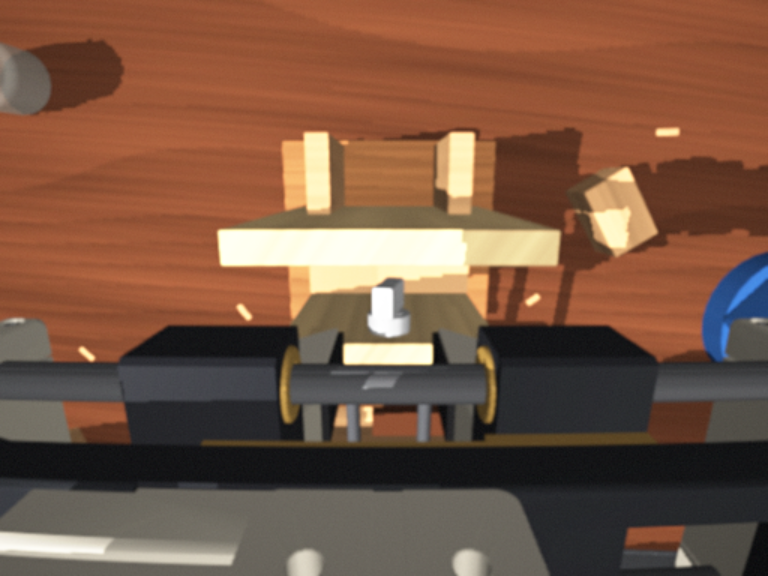

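>>> step_arm:
  motion:
    - [[0.02, 0, 0.4], 0]
    - [[0.02, 0, 0.8], 0]
    - [[0.02, 0, 1.1], 0]
    - [[0.02, 0, 1.35], 0]
    - [[0.02, 0, 1.55], 0]
    - [[0.02, 0, 1.63], 0]
    - [[0.02, 0, 1.63], 0]

```text
time: 13.98
tool_pos: [0.6577, -0.2078, 0.1999]
tool_rot: [-3.142, -0.0, 0.093]
contact_force: [0.0, 0.2, -0.1]
opening: 0.0342
grip_force: 0.0
```

>>> step_arm:
  motion:
    - [[0, 0, 0], 0]
    - [[0, 0, 0], 0]
    - [[0, 0, 0], 0]
    - [[0, 0, 0], 0]
    - [[0, 0, 0], 0]
    - [[0, 0, 0], 0]
    - [[0, 0, 0], 0]
    - [[0, 0, 0], 0]
  hand: 255
  squeeze: 45

```text
time: 14.98
tool_pos: [0.6598, -0.208, 0.2008]
tool_rot: [3.14, -0.006, 0.093]
contact_force: [8.5, -1.0, -0.6]
opening: 0.0105
grip_force: 52.8
```

>>> step_arm:
  motion:
    - [[0.03, 0, 0.02], 0]
    - [[0.03, 0, 0.02], 0]
    - [[0.03, 0, 0.02], 0]
    - [[0.03, 0, 0.02], 0]

```text
time: 15.48
tool_pos: [0.6598, -0.208, 0.2007]
tool_rot: [3.14, -0.002, 0.093]
contact_force: [-0.7, -0.8, 6.1]
opening: 0.0107
grip_force: 52.3
```

```bash
python3 - <<'E'
from h import *
c=cam('side'); t=cam('wrist')
a=cv2.resize(c['pixels'][150:270,255:375,::-1],None,fx=3.4,fy=3.4,interpolation=cv2.INTER_CUBIC)[:405]
b=cv2.resize(t['pixels'][120:310,150:365,::-1],None,fx=1.75,fy=1.75,interpolation=cv2.INTER_CUBIC)[:405]
o=np.zeros((405,800,3),np.uint8); o[:,:a.shape[1]]=a; o[:b.shape[0],420:420+b.shape[1]]=b
cv2.imwrite('pics/m6.png',o)
s=robot.observe(); print(s['tool_pos'],s['contact_force'],s['opening'],s['grip_force'])
E
```

```text
[ 0.65981985 -0.20798579  0.20065929] [-1.60039101  0.01710858  4.5684315 ] 0.010785634144926122 52.29530604556203
```

View pics/m6.png

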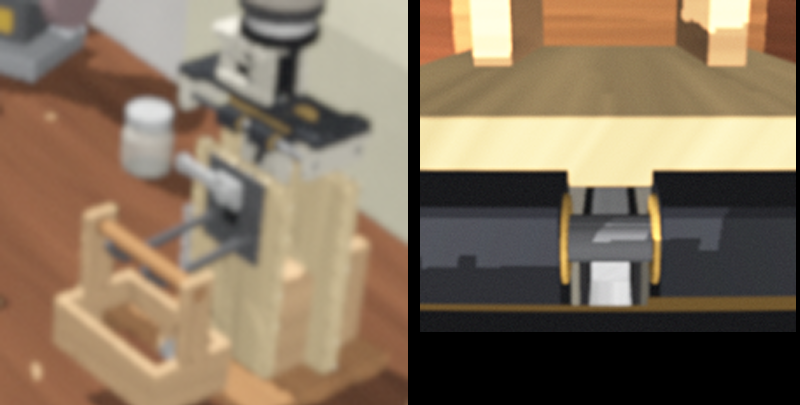

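```bash
python3 -c "
from cell import robot
print(robot.hand_in())"
```

```text
the job is handed in; nothing more can be done
None
```

The tote hangs upright on the prongs with the bracket pulled down, and the gripper is still holding the squared bolt head at about 52 N (jaw opening 10.8 mm, against 11 mm across the flats). I handed the job in at about 15.6 s; no verdict came back.

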